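# Hold the drawer handle against its front for screwing

### The arm

A 6-joint arm with a two-finger parallel gripper is mounted at the origin on the work surface. World frame = base frame: x ahead of the robot, y to its left, z up, the work surface at z = 0. Lengths are in mm, angles in degrees, forces in N, time in s.
With the tool pointing down it reaches from about 300 to 875 mm from the base axis. Payload 6.4 kg.
Tool frame: the origin (TCP) lies on the centre line of the jaws, within the pads' length; the fingertips stand 8 mm ahead of it and the grasp point (between the pads) lies 11 mm behind it; z points along the fingers, x is the direction in which the jaws open and shut, and the axes are right-handed (so a half turn about z gives the same grasp; the last joint's range is limited). The gripper opens to 88 mm and grips with 3 to 60 N. Pads are 18 mm wide; open, the fingers measure 123 mm over their backs; the gripper's body (75 mm by 187 mm) begins 45 mm behind the grasp point.
Start: joints at [-83.726, 10.359, 92.074, -0, 77.567, -11.82], TCP at [178.598, -546.575, 246.714] pointing down, gripper open.
Joint ranges: [-171.53, 171.53], [-51.25, 118.39], [17.06, 147.69], [-65.23, 245.23], [0, 150.52], [-178.68, 178.68]. Speed limits (degrees/s): [147.25, 147.25, 172.46, 180, 180, 180].

### API

Orientations are given as a 3x3 rotation matrix whose columns are the frame's x, y, z axes.
In Python, from workcell import env gives the robot as it stands. The module is installed in compiled form; this text tells all that it offers.
- The arm moves only by the tool carry_out, never from a script. Its argument "steps" is a list of rows, each a list of 5 numbers: the gripper command: -1 is shut, 1 is fully open, values between are in proportion, then the shift along the world's x, y, z in m, then the turn about the world's z in rad. A call has 1 to 20 rows; each row is the pose to reach, as a shift and turn from the pose commanded when the call began; what a row does not reach only later rows make up. A row lasts 1/8 s, in which the tool goes at most 62.5 mm and 10.7 degrees, less where a joint would pass 70% of its speed; a pose out of reach is approached as far as the arm can. A call with a gripper value outside its range is refused whole. The fingers move at their own pace and stop on an object; "newtons" is the grip in N (left out, the last holds). Time passes only in rows, so rows that repeat a pose let the fingers close. It gives the time, the measured TCP pose, the force and the opening at its end, in the units of the state.
- env.get_obs(): the state, without advancing time (a new reading comes with each control period).
- env.snapshot(name): name is "scene" or "top" or "wrist"; returns a dict with "pixels" (384x512x3 uint8, blue, green, red), "intrinsics" (3x3 intrinsics, pixels), "R" (3x3) and "t" (3): a world point X has camera coordinates R X + t. Camera axes: x right, y down, z forward; pixel columns grow to the right and rows downward; lengths in mm; the calibration is good to about 2 mm. A picture is of the moment at which its call begins. There is no depth.
- env.close_job(): hands the job in, once; it reports no verdict.
The state is a dict: "time_s": time; "joint_positions": joint angles; "joint_velocities": joint speeds; "tau": joint torques, N m; "ee_pos": TCP position; "tool_rot": TCP orientation; "ft_force": force on the tool from outside, world axes, zero at the start; "torque": the same for the moment, N m; "opening": opening from 0.0 (shut) to 1.0 (fully open).
Only numpy, scipy, OpenCV 4.12 (cv2) and the standard library are available. Lean on these libraries where they do the work, as an engineer would, in place of code of your own. Each camera call takes 0.05 s, during which the arm holds its last target. There are 200 camera calls.

### The job

Someone is about to screw a handle onto the small kitchen drawer from inside, and you are their third hand: pick up the bar handle whose two feet fit the two holes in the drawer front (the long one, not the short one), and press both its feet flat against the front, level and covering the holes. Push with a steady force of about 10 N, against the drawer's springs, and finish while still holding and pressing it like that for several seconds: do not let go, and touch the drawer only with the handle. Never shove the drawer to the end of its travel, and leave everything else on the worktop where it is.

Things in the scene. Friction and masses are not known exactly. Their poses are not given: they have to be found in the camera images.
- long_handle: Steel bar handle, lying flat, feet pointing away from the robot. Bar 12 mm (x) by 190 mm (y) by 18 mm tall (z). Two legs along +x at y = +80 and -80 mm, 12 mm wide, end in flat feet 22 mm wide, 18 mm tall, whose end faces lie 40 mm past the bar's far side (finger room between bar and drawer). About 0.16 kg, varies. Origin on the underside, under the bar's middle; bar centre 9 mm above it.
- long_handle_feet (a point): Point midway between the two end faces of the long handle's feet: 46 mm along the handle's +x from the bar's centre line, at mid-height of the bar (9 mm above the underside). Axes as the handle.
- short_handle: A shorter handle of the same section and same 46 mm reach, bar 126 mm long, feet only 96 mm apart: does not fit the holes. Bystander. The two handles lie one nearer and one farther from the robot, on its right, in either order. Origin under the middle of its bar.
- cradle: Plywood fitting cradle fixed to the worktop, with steel runners and a rear stop with two springs; carries the drawer. Origin on the worktop below the middle of the drawer front's outer face (drawer at rest); +x points away from the robot into the drawer, square to the front; y along the front, z up. Its base begins 60 mm behind that face.
- drawer (a joint): How far the drawer has been pushed along the cradle's +x, in m: 0 at rest, 0.030 at the end of its travel. Springs push back with 0.8 N per mm from 0 (10 N at 12.5 mm); almost no friction.
- drawer_holes (a point): Midway between the two screw holes, on the outer face of the drawer front; moves with the drawer. Wooden front 300 mm wide, 125 tall, 18 thick, top edge 130 mm above the worktop. Dark 6 mm through holes, 160 mm apart, 100 mm above the worktop (30 below the top edge), centred on the width. Axes as the cradle's. The drawer's white sides and back behind it are 80 mm high.
- screw_tin: Bystander: round aluminium tin, 72 mm across, 34 mm tall, nearer the robot than the drawer. Origin under its centre.
- driver: Bystander: screwdriver with black grip lying between robot and drawer, 200 mm long, under 30 mm tall. Origin at the underside of its middle.
- tape: Bystander: grey tape measure, 70 x 36 x 62 mm, beyond the handles. Origin under its centre.
- level: Bystander: aluminium spirit level, 260 x 22 x 48 mm, standing on edge to the right of the handles. Origin under its centre.
- mug: Bystander: white mug, 82 mm across, 92 mm tall, left of the drawer. Origin under its centre.
- bowl: Bystander: blue bowl, 140 mm across, 55 mm tall, left of the drawer. Origin under its centre.
Things that resemble listed ones, but are neither listed nor needed, are in the scene too. What is shaped like the long_handle but black or orange is not meant.

How it is judged (in metres and radians):
On the way, in this order (a step that is already met when the one before it is completed fails the run):
1. the long handle is picked up off the worktop (height (world z) of long_handle above 0.04 m and contact force between the fingers and long_handle above 3 N), for 0.2 s.
2. the handle is held against the drawer front over the holes with 6 to 15 N for 2 s without a break (contact force between long_handle and cradle between 6 and 15 N and y of long_handle_feet in the frame of drawer_holes between -0.007 and 0.007 m and z of long_handle_feet in the frame of drawer_holes between -0.006 and 0.006 m and x of long_handle_feet in the frame of drawer_holes between -0.004 and 0.004 m and angle between the y axis of long_handle and the y axis of drawer_holes, either way round below 0.07 rad and angle between long_handle's own z axis and vertical below 0.12 rad and contact force between the fingers and long_handle above 3 N and contact force between each of the arm, the fingers and cradle below 0.5 N and linear speed of long_handle below 0.02 m/s), for 2 s.
At the end, for the whole second after the job is handed in: The long handle, still gripped, presses the drawer front with 6 to 15 N, its feet within 7 mm sideways and 6 mm in height of the holes and 4 mm of the face, parallel within 0.07 rad, level within 0.12 rad; robot not touching drawer or cradle; all still (all of step 2); the arm keeps its last pose, push and grip.
It fails at once if the drawer is shoved to the end of its travel (over 27 mm) (value of joint drawer above 0.027 m).
It fails at once if the short handle is moved more than 30 mm (distance of short_handle from where it was at the start of the episode above 0.03 m).
It fails at once if one of the other things on the worktop is moved more than 30 mm (distance of any of screw_tin, driver, tape, level, mug, bowl from where it was at the start of the episode above 0.03 m).
It also fails if it takes over 45 s, if anything falls off the work surface, if the arm or the gripper's body presses on something with over 40 N, if the wrist force passes 120 N, or if a joint passes its speed limit or range.

## Working session

There is one attempt and no reset: what is moved stays moved. The work goes in short steps, Python scripts to look and compute and a tool call to move; the robot and the scene stay as the last step left them, time stands still between calls to the robot, and variables do not carry over. Pictures are saved under pics/ and viewed, about 8 in all and at most 12, crops included, and the job is handed in when it is done.

Besides the shell and the picture viewer there is one more tool, called as name([rows], argument=value, ...), one row to a line, values as JSON. carry_out: Moves the arm, as the interface text tells. Its arguments: {"type":"object","properties":{"steps":{"type":"array"},"newtons":{"type":"number"}},"required":["steps"]}

```bash
mkdir -p pics
cat > h.py <<'E'
import numpy as np, cv2
from workcell import env
def snap(n,f):
    s=env.snapshot(n); cv2.imwrite('pics/'+f+'.png',s['pixels']); np.savez('pics/'+f,**{k:np.array(s[k]) for k in('pixels','intrinsics','R','t')}); return s
def load(f): return np.load('pics/'+f+'.npz')
def ray(s,u,v,z):
    R,t,K=s['R'],np.ravel(s['t']),s['intrinsics']
    d=R.T@np.linalg.inv(K)@np.array([u,v,1.]); c=-R.T@t
    return c+d*(z-c[2])/d[2]
def proj(s,X):
    p=s['intrinsics']@(s['R']@np.array(X,float)+np.ravel(s['t'])); return p[:2]/p[2]
E
python3 - <<'E'
from h import *
a=snap('top','top0');b=snap('scene','scene0')
cv2.imwrite('pics/both.png',cv2.resize(a['pixels'],(800,600),interpolation=cv2.INTER_CUBIC))
for s in(a,b): print(-s['R'].T@np.ravel(s['t']),s['R'].round(2).tolist(),s['intrinsics'].tolist())
print({k:v for k,v in env.get_obs().items()})
E
```

```text
[ 281.93147505   10.84209065 1555.00189441] [[0.0, -1.0, -0.0], [-0.99, -0.0, -0.14], [0.14, 0.0, -0.99]] [[441.6339899995075, 0.0, 262.68901921043323], [0.0, 441.6339899995075, 182.21434497259006], [0.0, 0.0, 1.0]]
[1245.44241571 -823.64121413  840.3288479 ] [[0.75, 0.66, 0.01], [0.37, -0.41, -0.83], [-0.55, 0.63, -0.55]] [[365.5148553071291, 0.0, 258.00078364392994], [0.0, 365.5148553071291, 191.76289179996948], [0.0, 0.0, 1.0]]
{'time_s': 0.1, 'joint_positions': array([-8.37274434e+01,  1.03963261e+01,  9.21225720e+01,  4.42408862e-04,
        7.75678995e+01, -1.18199740e+01]), 'joint_velocities': array([-0.05633768, -0.16010102, -0.19274276, -0.01855243, -0.12248596,
       -0.09045343]), 'tau': array([ 3.91947642e-04, -4.34820414e+01, -3.42695689e+01,  7.03620538e-02,
        3.40553513e-02, -3.52671987e-05]), 'ee_pos': array([ 178.53846848, -546.11310497,  245.94138527]), 'tool_rot': array([[ 3.10550809e-01, -9.50556768e-01, -1.58020337e-04],
       [-9.50555627e-01, -3.10550687e-01,  1.50665808e-03],
       [-1.48123736e-03, -3.17686764e-04, -9.99998853e-01]]), 'ft_force': array([-0.34087785,  1.02235975,  0.28956657]), 'torque': array([ 0.05440464, -0.01049971, -0.01198567]), 'opening': 0.999982128070555}
```

View pics/both.png

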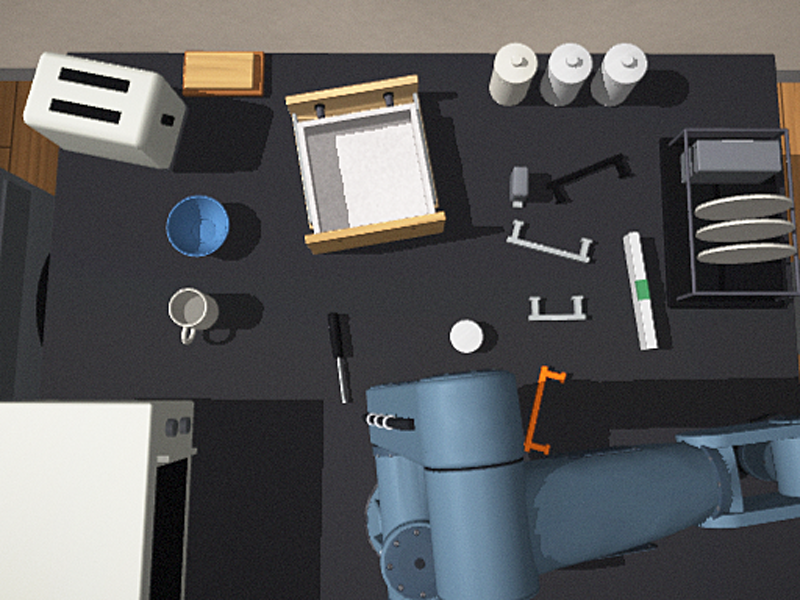

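View pics/scene0.png

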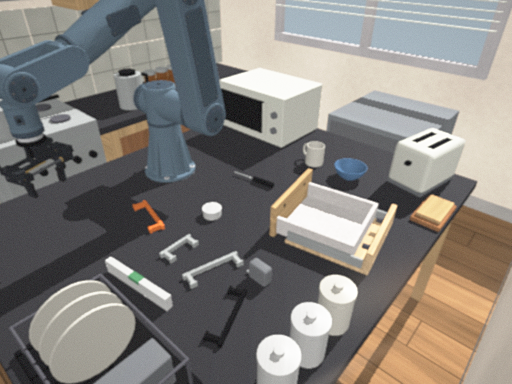

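Top view (800x600 scale): the candidates are steel long (550,242), steel short (557,308), black long (590,178) and orange long (540,410). I choose the long steel one at (550,242). The drawer front's top edge runs from (308,243) to (444,220).

Run:
```python
from h import *
s=load('top0');im=s['pixels']
k=cv2.resize(im[125:180,180:390],None,fx=3.8,fy=3.8,interpolation=cv2.INTER_CUBIC)
cv2.imwrite('pics/crop1.png',k)
g=im[135:170,320:384].max(2)
n,l,st,c=cv2.connectedComponentsWithStats((g>110).astype(np.uint8))
for i in range(1,n):
    if st[i,4]>30:
        p=np.argwhere(l==i)[:,::-1]+[320,135]
        W=np.array([ray(s,u,v,18)[:2] for u,v in p]).astype(np.float32)
        r=cv2.minAreaRect(W); print(st[i],r,cv2.boxPoints(r).round(0).tolist())
```

```text
[  4   6  55  27 308] ((610.6213989257812, -297.09405517578125), (189.43609619140625, 53.97538375854492), 75.17635345458984) [[560.0, -382.0], [612.0, -396.0], [661.0, -212.0], [609.0, -199.0]]
```

View pics/crop1.png

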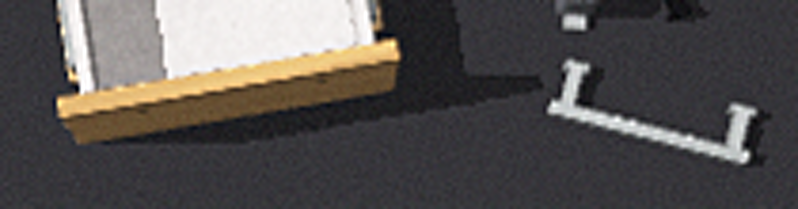

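The crop confirms the long steel handle: two feet, and it measures 189 x 54 mm against the expected 190 x 52. Its yaw is about -15°. The drawer front's outer top corners are near (64,118) and (398,60), and the bottom ones near (80,143) and (393,90).

Run:
```python
from h import *
s=load('top0')
P=lambda u,v,z: ray(s,(u+.5)/3.8-.5+180,(v+.5)/3.8-.5+125,z)
a,b=P(64,118,130),P(398,60,130); c,d=P(80,143,5),P(393,90,5)
for p,q in((a,b),(c,d)):
    e=p-q; print(p.round(),q.round(),np.linalg.norm(e),(p+q)/2,np.degrees(np.arctan2(e[1],e[0]))-90)
h=np.array([590.5,-292,10]);print('dh',h-env.get_obs()['ee_pos'])
print('turn',-15+71.9, np.radians(56.9))
```

```text
[578. 235. 130.] [631. -54. 130.] 294.150677116729 [604.27546764  90.6678724  130.        ] 10.316113559053818
[580. 239.   5.] [632. -55.   5.] 298.8946827176125 [606.08029998  92.21551921   5.        ] 10.049127329810801
dh [ 411.96153152  254.11310497 -235.94138527]
turn 56.900000000000006 0.9930923443847735
```

carry_out([
  [1,0.412,0.254,-0.03,0.993],
  [1,0.412,0.254,-0.03,0.993],
  [1,0.412,0.254,-0.03,0.993],
  [1,0.412,0.254,-0.03,0.993],
  [1,0.412,0.254,-0.03,0.993],
  [1,0.412,0.254,-0.03,0.993],
  [1,0.412,0.254,-0.03,0.993],
  [1,0.412,0.254,-0.03,0.993],
  [1,0.412,0.254,-0.03,0.993],
  [1,0.412,0.254,-0.03,0.993],
  [1,0.412,0.254,-0.03,0.993],
  [1,0.412,0.254,-0.03,0.993],
  [1,0.412,0.254,-0.03,0.993],
], newtons=40)

```text
time_s: 1.72
ee_pos: [590.1, -293.3, 217.0]
tool_rot: [[0.966, -0.26, 0.0], [-0.26, -0.966, -0.0], [0.0, 0.0, -1.0]]
ft_force: [-0.1, 0.5, -0.1]
opening: 1.002
```

Run:
```python
from h import *
s=snap('wrist','w1');o=env.get_obs()
print(-s['R'].T@np.ravel(s['t']),s['R'].round(2).tolist(),o['ee_pos'],o['tool_rot'].round(3).tolist(),o['joint_positions'],o['ft_force'])
```

```text
[ 606.81563045 -225.30277638  354.72925547] [[0.97, -0.26, -0.0], [-0.25, -0.93, 0.27], [-0.07, -0.26, -0.96]] [ 590.2285108  -293.14634474  216.94609874] [[0.966, -0.26, 0.0], [-0.26, -0.966, -0.0], [0.0, 0.0, -1.0]] [-3.67088222e+01  2.22627959e+01  8.06740776e+01 -4.56916150e-04
  7.70459736e+01 -2.16425527e+01] [-0.016899    0.44963337 -0.81701214]
```

View pics/w1.png

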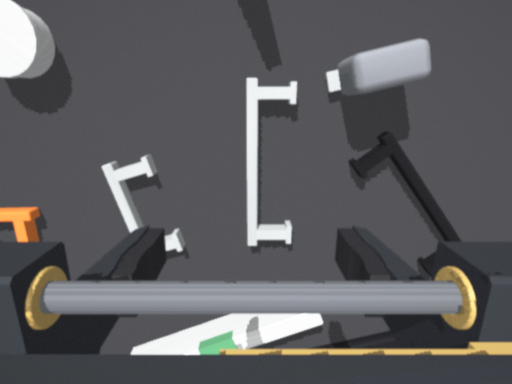

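Wrist view: the long handle is centred, with its bar from (252,78) to (253,245) and feet to the right. The drawer isn't in view. Now refining the bar centre.

Run:
```python
from h import *
s=load('w1');im=s['pixels']
g=im[60:270,230:310].min(2)
n,l,st,c=cv2.connectedComponentsWithStats((g>120).astype(np.uint8))
i=1+st[1:,4].argmax();p=np.argwhere(l==i)[:,::-1]+[230,60]
W=np.array([ray(s,u,v,18)[:2] for u,v in p]).astype(np.float32)
r=cv2.minAreaRect(W);B=cv2.boxPoints(r);print(st[i],r,B.round(1).tolist())
B=B[B[:,0].argsort()];e=B[:2];e=e[e[:,1].argsort()];
# feet-free near edge: two corners not on feet side
for a in range(4):
  for b in range(a):
    d=B[a]-B[b]
    if 150<np.linalg.norm(d)<195:
      d=d*np.sign(d[1]); n=np.array([d[1],-d[0]])/np.linalg.norm(d); print((B[a]+B[b])/2,'c',(B[a]+B[b])/2+6*n,'yaw',np.degrees(np.arctan2(n[1],n[0])))
```

```text
[  16   17   52  170 3219] ((609.8950805664062, -296.9104919433594), (189.80874633789062, 53.39699935913086), 74.8509750366211) [[559.2999877929688, -381.5], [610.9000244140625, -395.5], [660.5, -212.3000030517578], [608.9000244140625, -198.3000030517578]]
[ 584.1244  -289.93335] c [ 589.9159  -291.50134] yaw -15.149015
[ 635.6658  -303.88763] c [ 641.4573  -305.45563] yaw -15.149015
```

carry_out([
  [1,0,0.0015,-0.05,0],
  [1,0,0.0015,-0.1,0],
  [1,0,0.0015,-0.15,0],
  [1,0,0.0015,-0.18,0],
  [1,0,0.0015,-0.2,0],
  [1,0,0.0015,-0.206,0],
  [1,0,0.0015,-0.206,0],
  [-1,0,0.0015,-0.206,0],
  [-1,0,0.0015,-0.206,0],
  [-1,0,0.0015,-0.206,0],
  [-1,0,0.0015,-0.206,0],
  [-1,0,0.0015,-0.206,0],
  [-1,0,0.0015,-0.206,0],
  [-1,0,0.0015,-0.206,0],
], newtons=40)

```text
time_s: 3.52
ee_pos: [590.6, -291.0, 10.6]
tool_rot: [[0.966, -0.259, -0.0], [-0.259, -0.966, 0.0], [-0.0, -0.0, -1.0]]
ft_force: [-0.6, 0.3, 0.1]
opening: 0.226
```

carry_out([
  [-1,0,0,0,0],
  [-1,0,0,0,0],
  [-1,0,0,0,0],
  [-1,0,0,0,0],
])

```text
time_s: 4.03
ee_pos: [590.6, -291.1, 10.7]
tool_rot: [[0.966, -0.259, 0.0], [-0.259, -0.966, 0.0], [0.0, -0.0, -1.0]]
ft_force: [1.3, -0.3, -0.7]
opening: 0.134
```

carry_out([
  [-1,0,0,0.03,0],
  [-1,0,0,0.06,0],
  [-1,-0.03,0,0.091,0],
  [-1,-0.08,0,0.091,0],
  [-1,-0.105,0.04,0.091,0.1],
  [-1,-0.105,0.09,0.091,0.2],
  [-1,-0.105,0.14,0.091,0.3],
  [-1,-0.105,0.19,0.091,0.4],
  [-1,-0.105,0.24,0.091,0.442],
  [-1,-0.105,0.29,0.091,0.442],
  [-1,-0.105,0.33,0.091,0.442],
  [-1,-0.105,0.36,0.091,0.442],
  [-1,-0.105,0.36,0.091,0.442],
  [-1,-0.105,0.36,0.091,0.442],
  [-1,-0.105,0.36,0.091,0.442],
])

```text
time_s: 5.9
ee_pos: [485.6, 67.9, 101.7]
tool_rot: [[0.984, 0.178, -0.0], [0.178, -0.984, -0.0], [-0.0, 0.0, -1.0]]
ft_force: [-0.2, 0.0, -0.7]
opening: 0.131
```

Run:
```python
from h import *
s=snap('wrist','w2');t=snap('top','top2');snap('scene','scene2');o=env.get_obs()
k=cv2.resize(t['pixels'][100:220,170:330],None,fx=4,fy=4,interpolation=cv2.INTER_CUBIC)[:,:,:]
w=s['pixels']
cv2.imwrite('pics/top2c.png',k)
print(o['ee_pos'],o['tool_rot'].round(4).tolist(),o['opening'],o['ft_force'])
```

```text
[485.680692    68.10748546 101.69431896] [[0.9841, 0.1777, -0.0001], [0.1777, -0.9841, -0.0001], [-0.0001, 0.0001, -1.0]] 0.13209291726715375 [-0.78882725  0.21269981 -1.04632982]
```

View pics/w2.png

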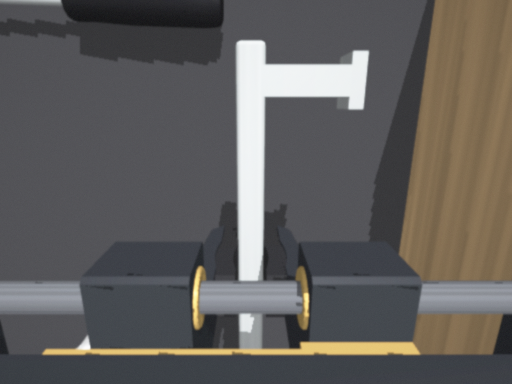

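View pics/top2c.png

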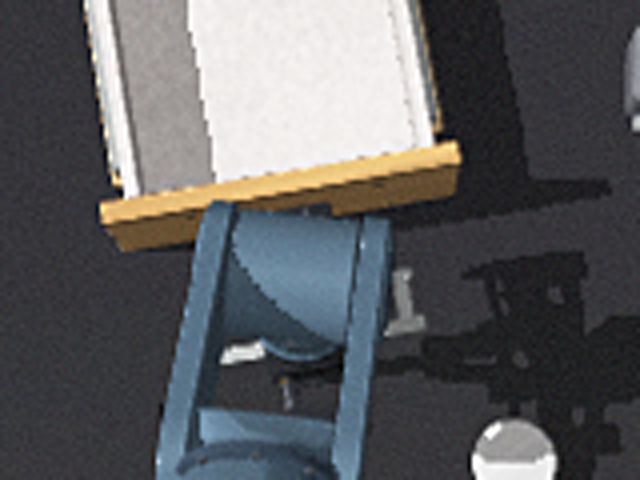

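Wrist view: the bar is gripped upright and the +y foot is at (358,80), with the drawer face to the right (wood from column 405). Top view: the front's top edge runs from (100,210) to (460,150), and both feet are in front of it. Next I check where the holes should project.

Run:
```python
from h import *
s=load('w2');sc=load('scene2')
y=np.radians(10.2);ex=np.array([np.cos(y),np.sin(y),0]);ey=np.array([-ex[1],ex[0],0]);c=np.array([605.,91,0])
for n,z,q in(('h+',100,80),('h-',100,-80),('top+',130,150),('top-',130,-150),('topmid',130,80),('bot',5,80)):
  print(n,proj(s,c+ey*q+[0,0,z]),proj(sc,c+ey*q+[0,0,z]))
print('foot+',proj(s,np.array([485.7,68.1,100])+46*ex+80*ey), 'foot scene',[proj(sc,np.array([485.7,68.1,100])+46*ex+q*ey) for q in(-80,80)])
# face/dark boundary in wrist: wood mask left edge per row
w=s['pixels'].astype(int);m=(w[...,2]-w[...,0]>35)
for v in(20,120,200,260):
  r=np.flatnonzero(m[v,380:]);print(v,380+r[0] if len(r) else None, ray(s,380+r[0],v,5) if len(r) else None)
k=sc['pixels'][150:290,170:370];cv2.imwrite('pics/sc2c.png',cv2.resize(k,None,fx=4,fy=4,interpolation=cv2.INTER_CUBIC))
```

```text
h+ [539.45904713  77.12436419] [299.31645244 182.6071897 ]
h- [467.60110189 377.70576803] [279.30587301 203.25686899]
top+ [ 705.48043969 -207.70289739] [307.73282371 167.99988889]
top- [480.62932305 530.45701136] [269.63796851 206.26168157]
topmid [621.02413101  69.55728277] [299.90746815 175.85953635]
bot [420.76153177  88.13635266] [297.53462736 202.95036799]
foot+ [361.52640529  80.65492425] foot scene [array([260.56426568, 196.94564523]), array([281.64467807, 177.25522482])]
20 433 [584.72458164 213.50942068   5.        ]
120 419 [596.82316229 148.02947839   5.        ]
200 407 [607.47957591  86.8530867    5.        ]
260 405 [622.36136731  35.7565725    5.        ]
```

View pics/sc2c.png

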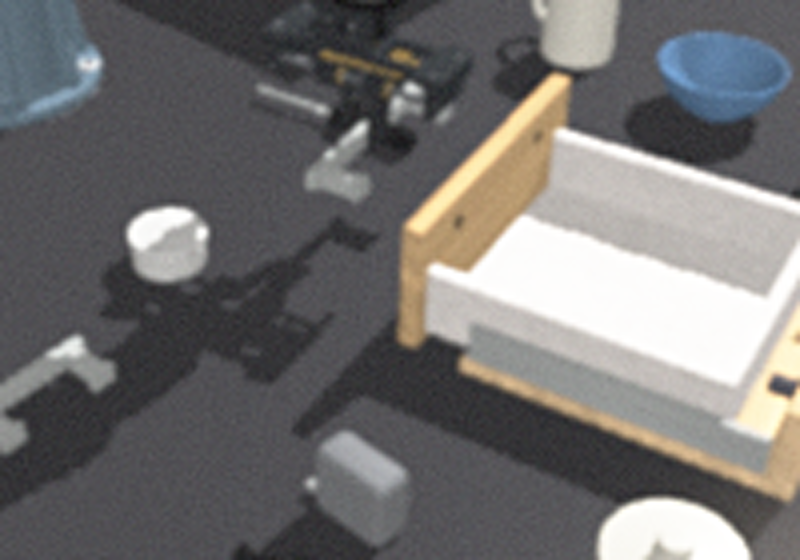

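The scene crop shows the two holes from inside, at (459,222) and (538,136), and the feet clear of the front. I'll use both holes for the lateral position and height.

Run:
```python
from h import *
y=np.radians(10.2);ex=np.array([np.cos(y),np.sin(y),0]);ey=np.array([-ex[1],ex[0],0])
for f in('scene0','scene2'):
  s=load(f);H=[]
  for u,v in((284.6,205.4),(304.4,183.9)):
    u0,v0=int(round(u))-4,int(round(v))-4
    g=s['pixels'][v0:v0+9,u0:u0+9].astype(float).sum(2); b=np.median(g)
    yy,xx=np.mgrid[:9,:9]; m=np.clip(b-60-g,0,None)*(np.hypot(xx-4,yy-4)<3)
    H.append((u0+(m*xx).sum()/m.sum(),v0+(m*yy).sum()/m.sum()))
  P=[ray(s,*h,100) for h in H];c=(P[0]+P[1])/2;d=P[1]-P[0]
  print(f,np.round(H,2).tolist(),np.round(P,1).tolist(),'sep',np.linalg.norm(d),'yaw',np.degrees(np.arctan2(-d[0],d[1])),'outer mid',c-18*ex)
  # assuming known plane (face at 606.5,91): height check
  R,t,K=s['R'],np.ravel(s['t']),s['intrinsics'];C=-R.T@t;n=ex;p0=np.array([606.5,91,0])+18*ex
  for h in H:
    r=R.T@np.linalg.inv(K)@np.array([*h,1]);X=C+r*((p0-C)@n)/(r@n);print('  on face',X.round(1),'lat',(X-p0)@ey)
o=env.get_obs()['ee_pos'];print('tool lat',(o-np.array([606.5,91,0]))@ey,'feet gap',(np.array([606.5,91,0])-o)@ex-46)
```

```text
scene0 [[284.25, 204.86], [303.96, 183.61]] [[637.9, 16.3, 100.0], [608.1, 175.9, 100.0]] sep 162.32325318794082 yaw 10.59114666618335 outer mid [605.27019438  92.89939952 100.        ]
  on face [638.3  15.7 100.5] lat -79.7380134247046
  on face [610.1 172.7 102.3] lat 79.769222206967
scene2 [[284.23, 204.94], [304.03, 183.68]] [[638.1, 15.9, 100.0], [608.6, 175.6, 100.0]] sep 162.45467134662343 yaw 10.49400176998107 outer mid [605.637968    92.58450793 100.        ]
  on face [638.4  15.6 100.2] lat -79.82820867578884
  on face [610.  173.5 101.6] lat 80.538957944975
tool lat -1.135456488021627 feet gap 76.96374728315362
```

carry_out([
  [-1,0.02,0.0052,0,0],
  [-1,0.04,0.009,0,0],
  [-1,0.055,0.0117,0,0],
  [-1,0.064,0.0133,0,0],
  [-1,0.0686,0.0142,0,0],
  [-1,0.0686,0.0142,0,0],
  [-1,0.0686,0.0142,0,0],
])

```text
time_s: 6.92
ee_pos: [553.7, 83.1, 101.6]
tool_rot: [[0.984, 0.179, -0.001], [0.179, -0.984, 0.0], [-0.001, -0.0, -1.0]]
ft_force: [-0.3, -0.1, -2.4]
opening: 0.132
```

Run:
```python
from h import *
s=snap('scene','scene3');w=snap('wrist','w3');o=env.get_obs()
print(o['ee_pos'],o['ft_force'],o['time_s'])
a=cv2.resize(s['pixels'][150:250,230:330],(560,560),interpolation=cv2.INTER_CUBIC)
b=w['pixels'][:280,200:440]
b=cv2.copyMakeBorder(b,0,280,0,0,cv2.BORDER_CONSTANT)
cv2.imwrite('pics/c3.png',np.hstack([a,b]))
```

```text
[553.83273916  83.0944027  101.69034057] [ 0.52489948  0.25720252 -1.6018085 ] 7.025
```

View pics/c3.png

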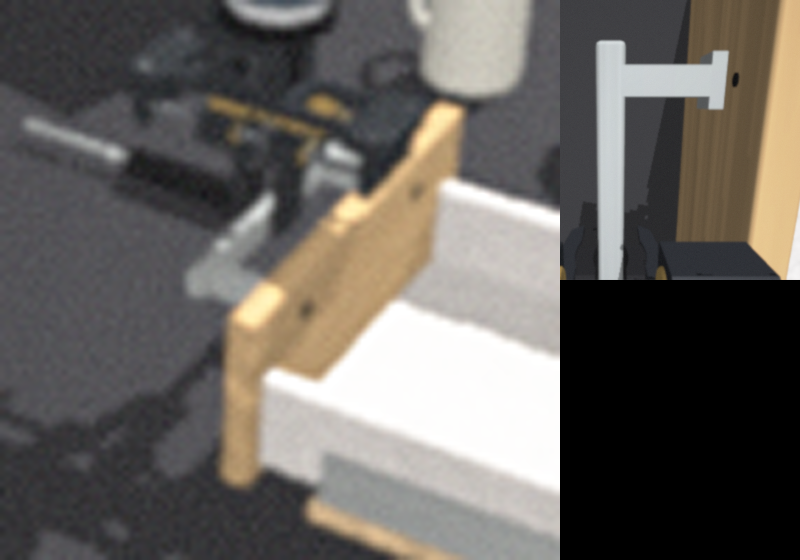

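In the wrist crop the +y hole is at (375,79), on the same row as the foot at (358,80), so the sideways fit is good and a small gap remains. Advancing slowly.

carry_out([
  [-1,0.002,0.0004,0,0],
  [-1,0.004,0.0007,0,0],
  [-1,0.006,0.0011,0,0],
  [-1,0.008,0.0014,0,0],
  [-1,0.0098,0.0018,0,0],
  [-1,0.0118,0.0021,0,0],
  [-1,0.0118,0.0021,0,0],
  [-1,0.0118,0.0021,0,0],
])

```text
time_s: 8.02
ee_pos: [565.6, 85.2, 101.6]
tool_rot: [[0.984, 0.179, -0.001], [0.179, -0.984, -0.0], [-0.001, -0.0, -1.0]]
ft_force: [-3.3, -1.7, -0.4]
opening: 0.135
```

carry_out([
  [-1,0.0015,0.0003,0,0],
  [-1,0.003,0.0005,0,0],
  [-1,0.0045,0.0008,0,0],
  [-1,0.006,0.0011,0,0],
  [-1,0.007,0.0013,0,0],
  [-1,0.0079,0.0014,0,0],
  [-1,0.0079,0.0014,0,0],
  [-1,0.0079,0.0014,0,0],
  [-1,0.0079,0.0014,0,0],
  [-1,0.0079,0.0014,0,0],
])

```text
time_s: 9.28
ee_pos: [572.6, 86.5, 101.4]
tool_rot: [[0.984, 0.179, -0.003], [0.179, -0.984, -0.0], [-0.003, -0.0, -1.0]]
ft_force: [-9.5, -1.9, 3.5]
opening: 0.13
```

Run:
```python
from h import *
F=[]
for i in range(6): s=env.snapshot('scene'); F.append(env.get_obs()['ft_force'])
F=np.array(F);print(F.round(1).tolist(),F.mean(0))
s=snap('scene','scene4');w=snap('wrist','w4');o=env.get_obs()
print(o['ee_pos'],o['opening'],o['torque'],o['time_s'])
a=cv2.resize(s['pixels'][150:250,230:330],(560,560),interpolation=cv2.INTER_CUBIC)
b=cv2.copyMakeBorder(w['pixels'][:280,200:440],0,280,0,0,cv2.BORDER_CONSTANT)
cv2.imwrite('pics/c4.png',np.hstack([a,b]))
```

```text
[[-9.4, -2.8, 2.7], [-8.5, -2.3, 3.4], [-9.0, -2.1, 4.3], [-9.1, -2.7, 3.3], [-8.8, -2.6, 3.4], [-8.8, -2.4, 3.6]] [-8.93976202 -2.47398927  3.45894177]
[572.56943887  86.47766875 101.4453446 ] 0.13342892236297085 [-0.32538718  1.20309591 -0.00589004] 9.675
```

View pics/c4.png

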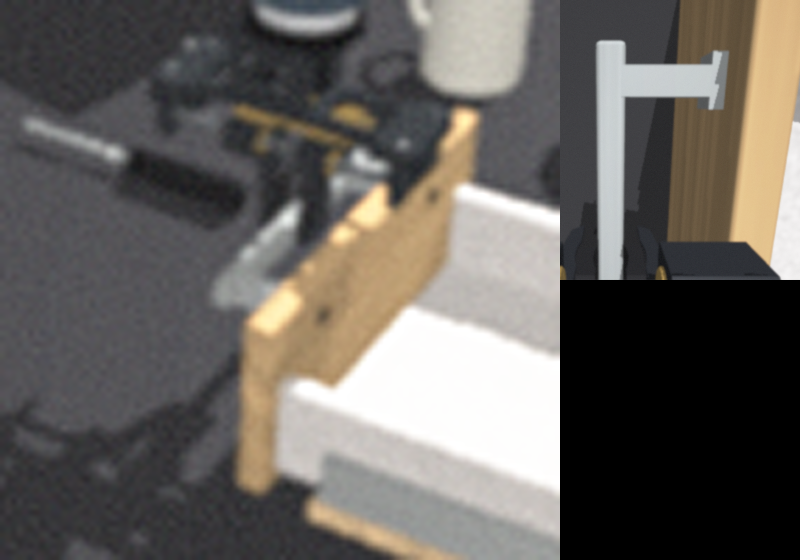

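The scene and wrist crops show both feet on the front, the hole hidden behind the foot, and the gripper body above the top edge. Holding now.

carry_out([
  [-1,0,0,0,0],
  [-1,0,0,0,0],
  [-1,0,0,0,0],
  [-1,0,0,0,0],
  [-1,0,0,0,0],
  [-1,0,0,0,0],
  [-1,0,0,0,0],
  [-1,0,0,0,0],
  [-1,0,0,0,0],
  [-1,0,0,0,0],
  [-1,0,0,0,0],
  [-1,0,0,0,0],
  [-1,0,0,0,0],
  [-1,0,0,0,0],
  [-1,0,0,0,0],
  [-1,0,0,0,0],
  [-1,0,0,0,0],
  [-1,0,0,0,0],
  [-1,0,0,0,0],
  [-1,0,0,0,0],
])

```text
time_s: 12.18
ee_pos: [572.5, 86.5, 101.4]
tool_rot: [[0.984, 0.179, -0.003], [0.179, -0.984, -0.0], [-0.003, -0.0, -1.0]]
ft_force: [-8.5, -2.6, 3.7]
opening: 0.134
```

carry_out([
  [-1,0,0,0,0],
  [-1,0,0,0,0],
  [-1,0,0,0,0],
  [-1,0,0,0,0],
  [-1,0,0,0,0],
  [-1,0,0,0,0],
  [-1,0,0,0,0],
  [-1,0,0,0,0],
  [-1,0,0,0,0],
  [-1,0,0,0,0],
  [-1,0,0,0,0],
  [-1,0,0,0,0],
])

```text
time_s: 13.68
ee_pos: [572.6, 86.5, 101.4]
tool_rot: [[0.984, 0.179, -0.003], [0.179, -0.984, -0.0], [-0.003, -0.0, -1.0]]
ft_force: [-9.2, -1.8, 3.4]
opening: 0.133
```

Run:
```python
from h import *
F=[];Q=[]
for i in range(5): Q.append(env.snapshot('scene')); F.append(env.get_obs()['ft_force'])
print(np.mean(F,0),env.get_obs()['ee_pos'])
# wrist check: change of handle pixels in the hand since before contact (slip/tilt), same camera pose relative to tool
a=load('w3')['pixels'][30:120,235:335];b=cv2.cvtColor(env.snapshot('wrist')['pixels'],cv2.COLOR_BGR2GRAY)
a=cv2.cvtColor(a,cv2.COLOR_BGR2GRAY);r=cv2.matchTemplate(b,a,cv2.TM_CCOEFF_NORMED);print(cv2.minMaxLoc(r)[1::2],'expect (235,30)')
# drawer hole positions in scene -> lateral and x
s=Q[-1];g=s['pixels'][200:212,282:292].sum(2).astype(int);print(np.unravel_index(g.argmin(),g.shape))
```

```text
[-8.46572998 -2.16722617  3.52483257] [572.5392453   86.46065094 101.4377585 ]
(0.9851169586181641, (235, 30)) expect (235,30)
(np.int64(6), np.int64(5))
```

```bash
python3 -c "
from workcell import env
print(env.close_job())"
```

```text
the job is handed in; nothing more can be done
None
```

I picked up the long steel handle and pressed both its feet against the drawer front over the holes. I held it there for about 4 s and handed the job in still gripping and pressing, about 14 s into the 45 s allowed. No verdict was reported.

**Last checks:**
- **Push:** averaged readings were about 8.7–9.3 N square to the front, plus a steady 3.5 N upward. I put the upward part down to friction at the feet but did not confirm it. Either way the total is about 9.5–10 N.
- **Drawer travel:** about 12 mm, judged from the push force and the spring rate.
- **Position and angle:** the feet are an estimated 1–2 mm from the holes sideways, about 0.5 mm in height, and within 0.5° of parallel. The hole heights I measured were about 100–102 mm against the stated 100 mm.
- **Grip:** the opening was steady at 0.133 (11.7 mm on the 12 mm bar), and the wrist picture showed no slip since before contact.
- **Clearance:** the gripper body should be about 26 mm above the drawer's top edge, by calculation; the pictures showed no contact. I saw nothing else disturbed, but made no separate check of the other objects.

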